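# Load brass-nosed plungers into a vee curing jig and clamp them

### The job

The noses of the brass-nosed plungers have just been bonded on and must set dead straight in the vee jig. Pull the jig's lever fully forward to open the clamp, push each brass-nosed plunger endwise clear of the pack in the tray without shifting the plain ones, lay it lengthwise on the infeed shelf and roll it under the clamp shaft down into the vee. When all of them lie in the vee, swing the lever up and fully back to clamp them; leave the plain plungers and everything else on the bench where they are.

Things in the scene. Friction and masses are not known exactly. Their poses are not given: they have to be found in the camera images.
- jig: grey fixed jig, base 150 x 306 mm. Origin: on the bench under the middle of its vee rail. y along the rail, x square to it, from the infeed shelf towards the back, z up. Two bearing plates close the rail's ends: 12 mm thick, inner faces at y = -135 and +135 mm, 92 mm high, from x = -22 to +31 mm
- vee_mid (a point): middle of the dark 90-degree vee rail, at the height where a seated plunger's centre line lies (44.6 mm above the bench); axes as the jig. The vee is 270 mm long (room for three plungers end to end); its front lip lies at x = -14 mm, flush with the shelf, 36 mm above the bench (8.6 mm under this point); its rear face rises to a fence 46 mm above the bench
- shelf_mid (a point): middle of the jig's bright level infeed shelf, on its surface, 36 mm above the bench, 50 mm in front of the vee's middle; axes as the jig. The shelf is 294 mm long in y; in x it runs from 36 mm behind this point (the vee's lip) to 36 mm in front of it, where a retaining lip stands 4 mm high and 5 mm thick
- shaft_mid (a point): middle of the clamp shaft's turning axis, 78 mm above the bench, right over the vee's middle line; axes as the jig. The shaft's eccentric bar (16 mm thick) bars the way from above: with the lever open it spans 73 to 89 mm above the bench and 2 to 18 mm behind this line, and plungers roll in under it from the shelf; clamped, its lowest side meets the top of seated plungers at 61 mm
- clamp_lever (a joint): angle of the clamp lever and the eccentric shaft it turns (rad): 0 = open (lever leans 0.95 rad forward of upright, over the shelf side; shaft raised), growing as the knob swings up and over to 1.9 = clamped (lever leans 0.95 rad back; shaft pressed down). Stops at both ends. It stays where it is left; about 5 N on the knob moves it, a little more at the very end
- lever_axis (a point): point on the lever's turning axis, in the plane in which the lever swings, 167 mm from the jig's middle at its +y end, 78 mm above the bench; axes as the jig (the lever turns about y)
- lever_knob (a point): centre of the black ball knob (28 mm in diameter) at the end of the clamp lever, 105 mm from lever_axis; the rod to it is 10 mm thick
- tray: grey corrugated tray fixed to the bench, 174 x 144 mm, origin at the middle of its underside. Five lanes along its y axis, 32.3 mm apart in x (centre lines at x = -65, -32, 0, 32, 65 mm); lane floors 6 mm above the bench, ridges between them 5.5 mm higher. Plungers in the lanes touch side by side, with their centres 22 mm up
- tray_mid (a point): middle of the tray, on the lane floors; axes as the tray. The pack lies in the -y half (plunger centres at y = -33 mm, ends at -68 and +2 mm); the +y half is free to push into. Lips 4 mm high and 4 mm thick close both ends (outer faces at y = -72 and +72 mm); side rails 22 mm high flank the pack only
- nosed_1_mid (a point): brass-nosed plunger: round steel bar, polished, 32 mm in diameter, 70 mm long, 0.20 to 0.32 kg. The point is its centre; its y axis runs along the bar towards its brass end (20 mm long). It rolls on a level surface when pushed but soon stops by itself. It may be absent
- nosed_2_mid (a point): brass-nosed plunger: round steel bar, polished, 32 mm in diameter, 70 mm long, 0.20 to 0.32 kg. The point is its centre; its y axis runs along the bar towards its brass end (20 mm long). It rolls on a level surface when pushed but soon stops by itself. It may be absent
- nosed_3_mid (a point): brass-nosed plunger: round steel bar, polished, 32 mm in diameter, 70 mm long, 0.20 to 0.32 kg. The point is its centre; its y axis runs along the bar towards its brass end (20 mm long). It rolls on a level surface when pushed but soon stops by itself. It may be absent
- plain_1_mid (a point): plain plunger without brass: round steel bar, polished, 32 mm in diameter, 70 mm long, 0.20 to 0.32 kg. The point is its centre; its y axis runs along the bar. It rolls on a level surface when pushed but soon stops by itself.
- plain_2_mid (a point): plain plunger without brass: round steel bar, polished, 32 mm in diameter, 70 mm long, 0.20 to 0.32 kg. The point is its centre; its y axis runs along the bar. It rolls on a level surface when pushed but soon stops by itself.
- coil_a: red wire coil on a white bobbin, 47 x 46 x 57 mm; origin at the middle of its underside. A bystander
- coil_b: red wire coil on a white bobbin, 42 x 41 x 53 mm; origin at the middle of its underside. A bystander
- tape: yellow roll of tape, 64 mm across, 18 mm high; origin at the middle of its underside. A bystander
Things that resemble listed ones, but are neither listed nor needed, are in the scene too. What is shaped like the part that bears nosed_3_mid but orange or turquoise is not meant.

How it is judged:
By the outcome, as a careful person would: the job done as asked, in the order asked, and still so for the second after the job is handed in, with the robot touching nothing.
Of nosed_1, nosed_2, nosed_3 only 2 to 3 are there at a start; the rules pass over those that are not, and their reading is None.
At some moment in a run one of nosed_1, nosed_2, nosed_3 may be knocked a few centimetres aside while the robot is not near it.
Once in a run the grip may slacken for a moment while it holds something.
It also fails if it takes over 210 s, if anything falls off the work surface, if the arm or the gripper's body presses on something with over 40 N, if the wrist force passes 120 N, or if a joint passes its speed limit or range.

### The arm

A 6-joint arm with a two-finger parallel gripper is mounted at the origin on a cart in front of the work surface, level with it; the furniture and walls round the work are solid. World frame = base frame: x ahead of the robot, y to its left, z up, the work surface at z = 0. Lengths are in m, angles in rad, forces in N, time in s.
With the tool pointing down it reaches from about 0.425 to 0.95 m from the base axis. Payload 14.7 kg.
Tool frame: the origin (TCP) lies at the very end of the fingers, on their centre line; the grasp point (between the pads) lies robot.hold_point_z behind it (robot.hold_point_z is the distance from the TCP to the grasp point, in m); z points along the fingers, y is the direction in which the jaws open and shut (so a half turn about z gives the same grasp; the last joint's range is limited). The gripper opens to 85 mm and grips with 20 to 120 N. Pads are 22 mm wide; open, the fingers measure 114 mm over their backs; the gripper's body (76 mm by 85 mm) begins 54 mm behind the grasp point. The pads swing forward as they close: fully open they stand 13 mm farther back than shut.
Start: joints at [1.275, 0.48, 1.596, -0, 1.065, -0.047], TCP at [0.16, 0.63, 0.231] pointing down, gripper open.
Joint ranges: [-2.75, 2.75], [-0.82, 2.05], [0.23, 2.67], [-1.56, 4.7], [0.09, 2.69], [-2.92, 2.92]. Speed limits (rad/s): [1.89, 1.89, 2.39, 3.01, 3.01, 3.01].

### API

Orientations are given as a unit quaternion [w, x, y, z].
In Python, from cell import robot, jaws, inverse_kinematics, state, vision gives the robot as it stands. The module is installed in compiled form; this text tells all that it offers. Calls block until the motion is done:
- robot.reach(position, orientation): joint-space move of the TCP to a pose.
- robot.servo_line(position, v=0.15, attitude=None): straight line of the TCP; attitude=None keeps the orientation; v is the mean speed in m/s.
- robot.set_joints(angles): joint-space move.
- jaws.command_gripper(opening, grip_force=None): finger opening in m; grip_force is the grip in N (None keeps the last); returns when the fingers have stopped.
- robot.pause(seconds).
- inverse_kinematics(position, orientation): joint angles nearest the present ones, or None.
- state(): the state.
- vision.read_camera(name): name is "scene" or "top" or "wrist"; returns the picture (420x560x3 uint8, blue, green, red); there is no depth.
- vision.calibration(name): a dict with "fx", "fy", "cx", "cy" (pixels), "rvec" (rotation vector, rad) and "tvec" (3), from world to camera coordinates, as OpenCV has them; the wrist camera has in their place "hand_eye" (4x4, takes a point from camera to tool coordinates, whose origin is the TCP and whose axes are the flange's). Camera axes: x right, y down, z forward; pixel columns grow to the right and rows downward; lengths in m; the calibration is good to about 2 mm. A picture is of the moment at which its call begins: read the wrist's pose just before it. calibration takes no time and is no camera call.
A pose or a line that the arm cannot do raises robot.Unreachable and nothing moves.
- robot.sign_off(): hands the job in, once; it reports no verdict.
Trained networks look in the newest picture that a camera, given by its name, has taken for a name from the list of things; names that differ only in an ending like _2 or _b are one class to them, and where a whole thing is asked for, a point or a joint stands for the part that bears it (a point fixed in the world has none). Each returns a list of dicts, best first, with "score" (0 to 1); they miss things now and then, are a little off and sometimes report something else, mostly with a low value. They report only what shows in the picture. A call takes as long as a camera call. They do not tell look-alikes from the thing itself.
- vision.regions_of(camera, target): "mask" (420x560 bool, what is visible of it) and "bbox" ([left, top, right, bottom] in pixels, round what is visible of it).
The state is a dict: "clock": time; "joint_pos": joint angles; "qd": joint speeds; "effort": joint torques, N m; "tool_pos": TCP position; "eef_rot": TCP orientation; "ft_force": force on the tool from outside, world axes, zero at the start; "ft_torque": the same for the moment, N m; "opening": finger opening in m.
Only numpy, scipy, OpenCV 4.12 (cv2) and the standard library are available. Lean on these libraries where they do the work, as an engineer would, in place of code of your own. Each camera call takes 0.05 s, during which the arm holds its last target.

## Working session

There is one attempt and no reset: what is moved stays moved. The work goes in short steps, each a Python script; the robot and the scene stay as the last script left them, time stands still between calls to the robot, and variables do not carry over. Pictures are saved under pics/ and viewed, and the job is handed in when it is done.

```bash
ls; mkdir -p pics; python3 - <<'E'
from cell import robot, jaws, inverse_kinematics, state, vision
import cv2
for n in ("scene","top","wrist"):
    im=vision.read_camera(n); cv2.imwrite(f"pics/a_{n}.png",im)
    print(n,vision.calibration(n))
print(state(), robot.hold_point_z)
E
```

```text
pics
scene {'fx': 422.09421301305775, 'fy': 422.09421301305775, 'cx': 272.27927019567886, 'cy': 212.11623663581088, 'rvec': array([ 2.30330211, -0.78403892,  0.3100564 ]), 'tvec': array([-0.4822511 ,  0.30178343,  0.76597135])}
top {'fx': 498.83628989840844, 'fy': 498.83628989840844, 'cx': 284.5390647013717, 'cy': 209.93908213331255, 'rvec': array([ 2.15802109, -2.20308752,  0.05747926]), 'tvec': array([-0.01820342,  0.54633448,  1.4152013 ])}
wrist {'fx': 348.2101836886631, 'fy': 348.2101836886631, 'cx': 279.77442059804616, 'cy': 203.1969612033994, 'hand_eye': array([[-2.02459421e-04, -9.51377535e-01, -3.08027182e-01,
         7.88991127e-02],
       [ 9.99999483e-01,  1.14310229e-04, -1.01033778e-03,
         8.68374143e-04],
       [ 9.96423325e-04, -3.08027228e-01,  9.51377020e-01,
        -1.43460659e-01],
       [ 0.00000000e+00,  0.00000000e+00,  0.00000000e+00,
         1.00000000e+00]])}
{'clock': 0.15, 'joint_pos': array([ 1.27542197e+00,  4.80710776e-01,  1.59670114e+00,  7.18777805e-06,
        1.06506524e+00, -4.66350763e-02]), 'qd': array([ 0.00146772, -0.00231327, -0.00218898,  0.0005419 , -0.00022066,
       -0.00109173]), 'effort': array([ 8.04875854e-04, -9.51149511e+01, -4.30457461e+01, -2.73241210e-05,
        7.99502683e-03,  6.54350515e-05]), 'tool_pos': array([0.15993518, 0.62972345, 0.23081532]), 'eef_rot': array([-7.83563495e-05,  1.24050984e-01,  9.92275747e-01, -4.35265570e-04]), 'ft_force': array([ 0.1891347 , -0.10060339,  0.49999414]), 'ft_torque': array([ 0.02957876, -0.0469749 ,  0.00697084]), 'opening': 0.08528547009245614} 0.0187
```

View pics/a_scene.png

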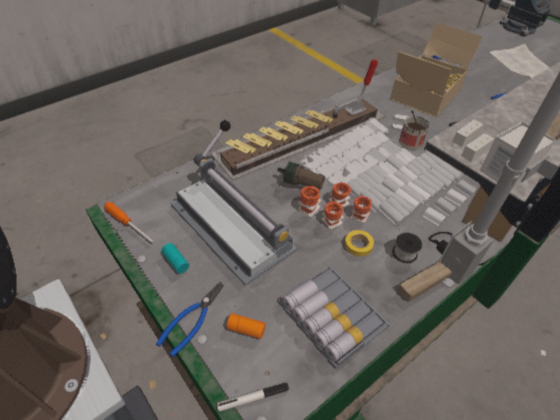

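View pics/a_top.png

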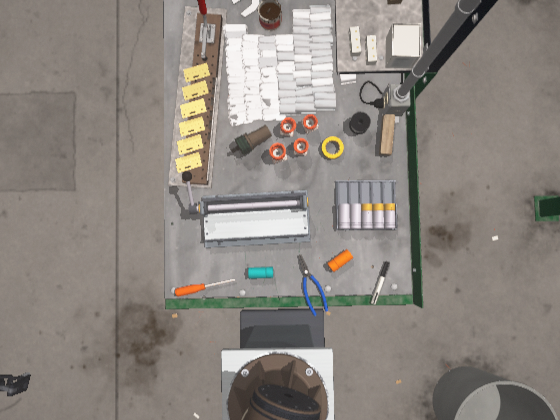

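View pics/a_wrist.png

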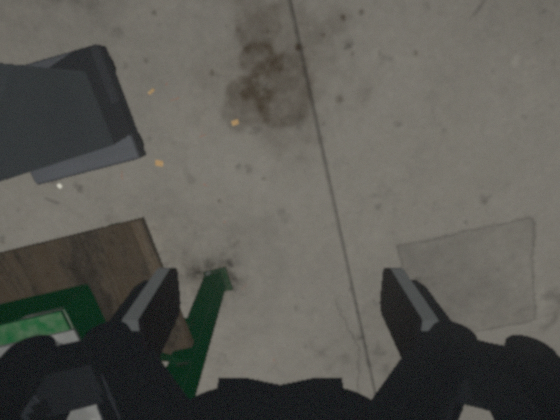

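```bash
cat > h.py <<'E'
from cell import robot, jaws, inverse_kinematics, state, vision
import cv2, numpy as np
from scipy.spatial.transform import Rotation as R
def cam(n):
    c=vision.calibration(n); K=np.array([[c['fx'],0,c['cx']],[0,c['fy'],c['cy']],[0,0,1.]])
    if n=='wrist':
        s=state(); q=s['eef_rot']; T=np.eye(4); T[:3,:3]=R.from_quat(np.r_[q[1:],q[0]]).as_matrix(); T[:3,3]=s['tool_pos']
        W=np.linalg.inv(T@np.array(c['hand_eye'])); return K,W[:3,:3],W[:3,3]
    return K,cv2.Rodrigues(c['rvec'])[0],c['tvec']
def proj(C,P):
    K,r,t=C; p=(K@(r@np.atleast_2d(P).T+t[:,None])).T; return p[:,:2]/p[:,2:]
def back(C,uv,z):
    K,r,t=C; o=-r.T@t; d=(r.T@np.linalg.inv(K)@np.c_[np.atleast_2d(uv),np.ones(len(np.atleast_2d(uv)))].T).T
    return o+d*((z-o[2])/d[:,2])[:,None]
E
python3 - <<'E'
from h import *
im=cv2.imread("pics/a_top.png"); 
cv2.imwrite("pics/b1.png",cv2.resize(im[155:315,165:425],None,fx=3,fy=3,interpolation=cv2.INTER_CUBIC))
im=cv2.imread("pics/a_scene.png"); 
cv2.imwrite("pics/b2.png",cv2.resize(im[100:370,150:400],None,fx=2.2,fy=2.2,interpolation=cv2.INTER_CUBIC))
for cn in("top","scene"):
  vision.read_camera(cn); C=cam(cn)
  for t in ("jig","tray","nosed_1_mid","plain_1_mid","clamp_lever","lever_knob","coil_a","tape"):
    for r in vision.regions_of(cn,t):
        m=r['mask']; ys,xs=np.nonzero(m); 
        if len(xs)==0: continue
        c=(xs.mean(),ys.mean()); rect=cv2.minAreaRect(np.c_[xs,ys].astype(np.float32))
        print(cn,t,round(r['score'],2),r['bbox'],np.round(c,1),np.round(rect[0],1),np.round(rect[1],1),round(rect[2],1),np.round(back(C,c,0.02)[0],3))
E
```

```text
top jig 0.76 [180.8, 171.2, 308.3, 247.1] [251.7 216.5] [243.4 215.8] [137.1  70.8] 9.6 [0.529 0.065 0.02 ]
top tray 0.76 [333.6, 181.3, 395.1, 230.2] [363.4 192.4] [365.  204.5] [49. 60.] 90.0 [ 0.591 -0.257  0.02 ]
top nosed_1_mid 0.66 [372.0, 202.3, 384.1, 231.6] [377.8 215.1] [377.5 215.5] [25. 11.] 90.0 [ 0.525 -0.296  0.02 ]
top nosed_1_mid 0.56 [181.9, 176.7, 305.7, 244.9] [252.3 217. ] [246. 209.] [ 74. 126.] 90.0 [0.527 0.064 0.02 ]
top plain_1_mid 0.78 [336.2, 203.7, 348.0, 230.6] [344.1 214.7] [344. 215.] [24. 12.] 90.0 [ 0.528 -0.2    0.02 ]
top clamp_lever 0.77 [182.0, 170.2, 299.6, 213.7] [231.7 201. ] [238.4 203.7] [123.4  40.2] 13.4 [0.575 0.122 0.02 ]
top lever_knob 0.79 [181.5, 171.0, 304.3, 215.2] [231.9 200.8] [241.5 192. ] [ 42. 119.] 90.0 [0.575 0.121 0.02 ]
top lever_knob 0.27 [371.9, 202.7, 381.4, 228.4] [377.9 214.6] [377.5 214.5] [25. 11.] 90.0 [ 0.527 -0.296  0.02 ]
top coil_a 0.66 [267.3, 142.4, 287.9, 168.3] [277.6 152. ] [277.7 151.6] [19.3 16.1] 71.6 [ 0.714 -0.013  0.02 ]
top coil_a 0.49 [293.2, 140.6, 309.5, 156.2] [299.9 145.7] [300.5 145.5] [13. 15.
[... 807 characters left out ...]
0.02 ]
scene plain_1_mid 0.73 [283.2, 281.9, 318.2, 308.5] [299.6 294.7] [299.5 294.8] [13.6 35. ] 57.5 [ 0.526 -0.2    0.02 ]
scene clamp_lever 0.84 [196.6, 119.8, 283.1, 235.9] [232.5 182.7] [233.9 185.4] [125.6  49.8] 63.0 [0.602 0.156 0.02 ]
scene lever_knob 0.6 [197.6, 121.9, 283.2, 239.5] [230.9 180.7] [234.1 185.9] [126.5  49.4] 62.8 [0.603 0.165 0.02 ]
scene coil_a 0.96 [321.1, 203.3, 342.9, 230.0] [332.7 214.8] [332.5 215. ] [26. 19.] 90.0 [ 0.73  -0.081  0.02 ]
scene coil_a 0.87 [298.5, 188.2, 319.3, 219.8] [308.9 201.3] [308.9 201.4] [20.1 28.8] 9.5 [ 0.714 -0.013  0.02 ]
scene tape 0.55 [344.1, 230.3, 375.4, 255.5] [359.3 243.1] [359.5 243.5] [25. 29.] 90.0 [ 0.719 -0.18   0.02 ]
```

View pics/b1.png

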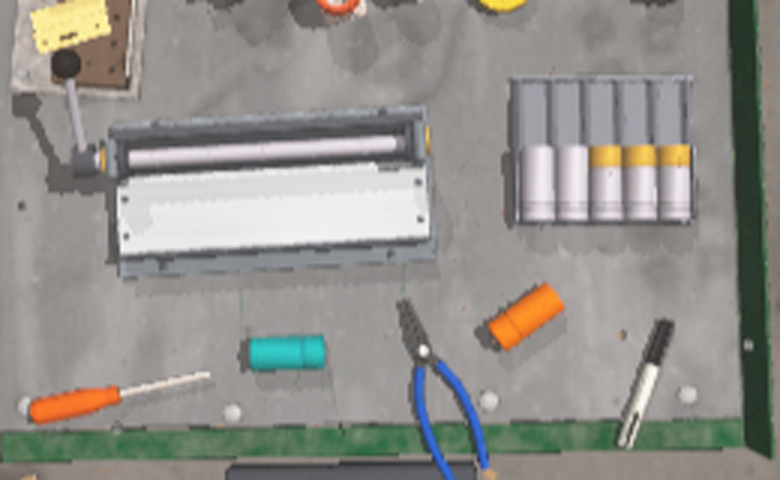

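View pics/b2.png

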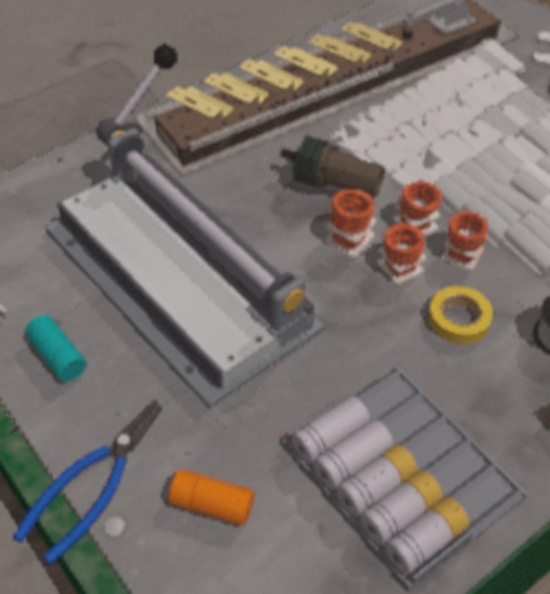

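```bash
python3 - <<'E'
from h import *
import pickle
q=[0,0,1,0]
D={}
for k,p in (("tray",(.57,-.27,.25)),("jig",(.56,.07,.27))):
    print(inverse_kinematics(p,q))
    robot.reach(p,q); 
    C=cam("wrist"); im=vision.read_camera("wrist"); D[k]=C; cv2.imwrite(f"pics/c_{k}.png",im)
    for t in ("jig","tray","nosed_1_mid","plain_1_mid","lever_knob"):
        for r in vision.regions_of("wrist",t):
            m=r['mask']; ys,xs=np.nonzero(m)
            if len(xs)==0: continue
            rect=cv2.minAreaRect(np.c_[xs,ys].astype(np.float32))
            print(k,t,round(r['score'],2),np.round(rect[0],1),np.round(rect[1],1),round(rect[2],1),np.round(back(C,rect[0],0.022)[0],3))
pickle.dump(D,open("C.pkl","wb")); print(state()['clock'])
E
```

```text
[-4.90433522e-01  4.35807711e-01  1.62210839e+00 -4.44089210e-16
  1.08367656e+00 -2.06122985e+00]
tray jig 0.65 [493.  122.5] [147. 132.] 90.0 [ 0.523 -0.047  0.022]
tray tray 0.74 [283.2 150.9] [168.1 129.9] 0.8 [ 0.553 -0.265  0.022]
tray nosed_1_mid 0.83 [252.5 125.5] [71. 31.] 90.0 [ 0.526 -0.297  0.022]
tray plain_1_mid 0.87 [345.4 126.5] [31.  71.3] 4.4 [ 0.527 -0.2    0.022]
tray lever_knob 0.67 [523.5 173.5] [39. 71.] 90.0 [ 0.577 -0.003  0.022]
[ 7.06398466e-02  3.21931518e-01  1.74965891e+00 -4.44089210e-16
  1.07000223e+00 -1.50015648e+00]
jig jig 0.68 [307.8 140.7] [398.6 214.6] 15.2 [0.535 0.101 0.022]
jig tray 0.92 [ 40.5 157.5] [ 81. 123.] 0.0 [ 0.554 -0.202  0.022]
jig plain_1_mid 0.91 [ 35.3 132.9] [70.  35.8] 80.5 [ 0.526 -0.202  0.022]
jig lever_knob 0.6 [310.9 181.9] [371.6 130.4] 16.1 [0.582 0.106 0.022]
6.3833
```

View pics/c_tray.png

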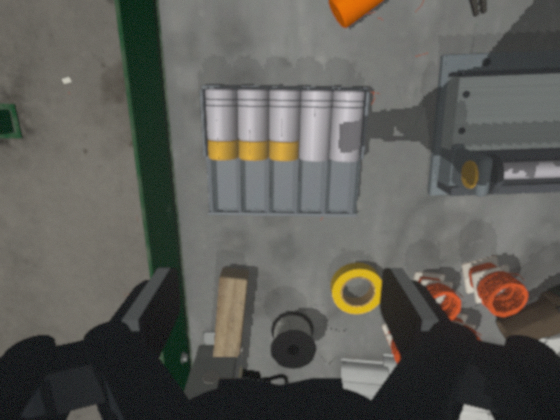

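View pics/c_jig.png

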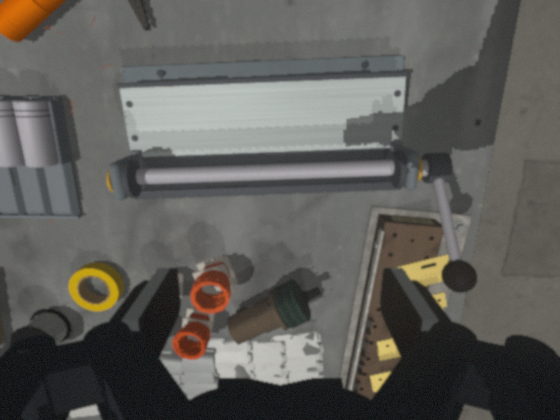

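```bash
python3 - <<'E'
import cv2
im=cv2.imread("pics/c_jig.png")
cv2.imwrite("pics/d1.png",cv2.resize(im[40:210,100:290],None,fx=4,fy=4,interpolation=cv2.INTER_CUBIC)[:600])
cv2.imwrite("pics/d2.png",cv2.resize(im[40:190,290:490],None,fx=4,fy=4,interpolation=cv2.INTER_CUBIC))
im=cv2.imread("pics/c_tray.png")
cv2.imwrite("pics/d3.png",cv2.resize(im[75:220,190:385],None,fx=4,fy=4,interpolation=cv2.INTER_CUBIC))
E
```

```text
(no output)
```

View pics/d1.png

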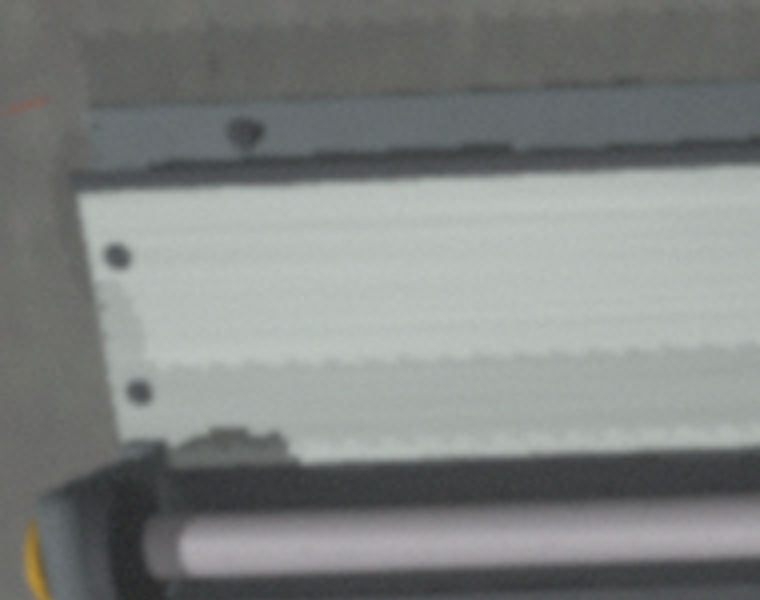

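View pics/d2.png

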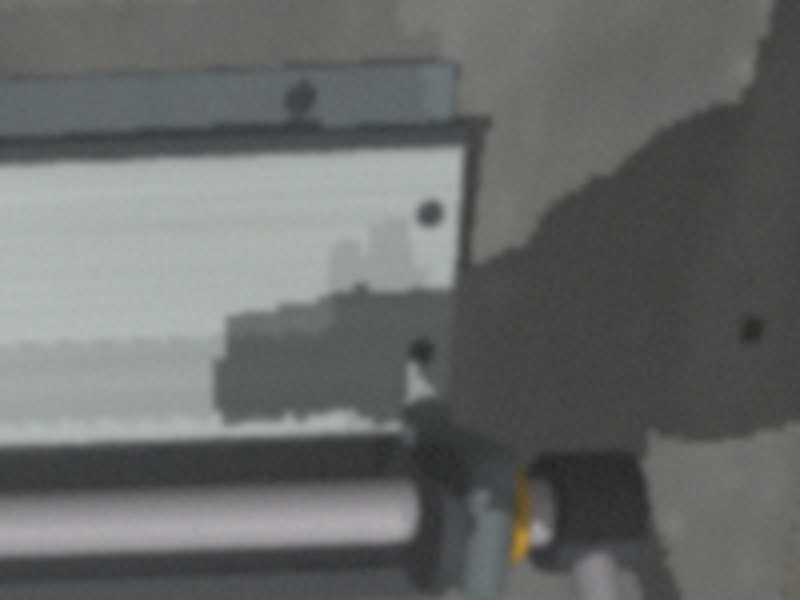

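View pics/d3.png

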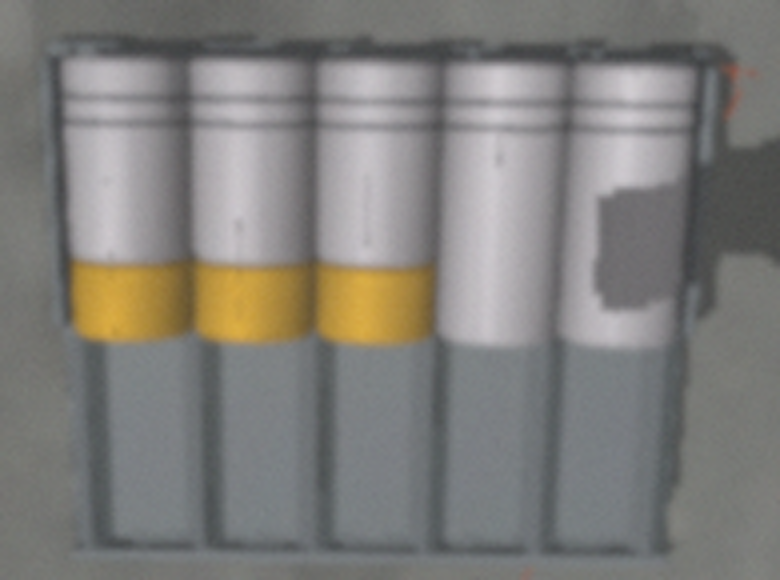

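```bash
cat > fit.py <<'E'
from h import *
import pickle
from scipy.optimize import least_squares
D=pickle.load(open("C.pkl","rb"))
def T(p,P):
    P=np.atleast_2d(P).astype(float); c,s=np.cos(p[2]),np.sin(p[2])
    return np.c_[p[0]+c*P[:,0]-s*P[:,1],p[1]+s*P[:,0]+c*P[:,1],P[:,2]]
if __name__=="__main__":
    # jig: line constraints via backprojection
    C=D['jig']
    def rj(p):
        r=[]
        def loc(uv,z):
            w=back(C,uv,z)[0]; d=w[:2]-p[:2]; c,s=np.cos(p[2]),np.sin(p[2]); return c*d[0]+s*d[1],-s*d[0]+c*d[1]
        for uv in((120,88.75),(130,150)): r.append(loc(uv,.036)[1]+.147)
        for uv in((406.2,77.5),(392,141.3)): r.append(loc(uv,.036)[1]-.147)
        for uv in((172.5,155.5),(287.5,152.5),(292.5,150.75),(390,148)): r.append(loc(uv,.036)[0]+.014)
        for uv in((120,88),(210,85),(290,81.5),(406.2,76.5)): r.append(loc(uv,.038)[0]+.086)
        return np.array(r)*1000
    s=least_squares(rj,[.56,.07,0.03]); J=s.x; print("jig",J,np.round(s.fun,1))
    C=D['tray']
    def rt(p):
        r=[]
        def loc(uv,z):
            w=back(C,uv,z)[0]; d=w[:2]-p[:2]; c,s=np.cos(p[2]),np.sin(p[2]); return c*d[0]+s*d[1],-s*d[0]+c*d[1]
        o=lambda u,v:(190+u/4,75+v/4)
        r.append(loc(o(75,553),.01)[0]-.087);r.append(loc(o(667,555),.01)[0]+.087)
        r.append(loc(o(80,553),.01)[1]-.072);r.append(loc(o(660,555),.01)[1]-.072)
        # contact lines between plungers at axis height
        for (u,v),x in (((187,150),.0485),((190,300),.0485),((313,150),.0162),((315,300),.0162),((438,150),-.0162),((437,300),-.0162),((563,150),-.0485),((560,310),-.0485)):
            r.append(loc(o(u,v),.024)[0]-x)
        for u,v in ((130,340),(255,341),(375,342),(495,344)): r.append(loc(o(u,v),.03)[1]-.002)
        return np.array(r)*1000
    s=least_squares(rt,[.56,-.265,-1.57]); Y=s.x; print("tray",Y,np.round(s.fun,1))
    im=cv2.imread("pics/c_jig.png"); C=D['jig']
    def dr(im,C,p,P,col=(0,0,255)):
        uv=proj(C,T(p,P)); cv2.polylines(im,[np.round(uv*16).astype(int)],True,col,1,cv2.LINE_AA,4)
    dr(im,C,J,[(-.086,-.147,.036),(-.086,.147,.036),(-.014,.147,.036),(-.014,-.147,.036)])
    for s_ in(-1,1): dr(im,C,J,[(-.022,s_*.135,.092),(.031,s_*.135,.092),(.031,s_*.147,.092),(-.022,s_*.147,.092)],(0,255,0))
    for a in (0,.95,1.5,1.7,1.9):
        th=a-.95; k=proj(C,T(J,[(0.105*np.sin(th),.167,.078+.105*np.cos(th))]))[0]; cv2.circle(im,tuple(np.round(k).astype(int)),4,(255,0,255),1); print(a,k)
    cv2.imwrite("pics/e_jig.png",im[30:330,70:520].repeat(1,0)) 
    cv2.imwrite("pics/e_jig.png",cv2.resize(im[40:300,90:500],None,fx=1.9,fy=1.9))
    im=cv2.imread("pics/c_tray.png"); C=D['tray']
    dr(im,C,Y,[(-.087,-.072,.01),(.087,-.072,.01),(.087,.072,.01),(-.087,.072,.01)])
    for x in (-.0646,-.0323,0,.0323,.0646): dr(im,C,Y,[(x-.016,-.068,.022),(x+.016,-.068,.022),(x+.016,.002,.022),(x-.016,.002,.022)],(0,255,0))
    cv2.imwrite("pics/e_tray.png",cv2.resize(im[70:230,180:390],None,fx=3.5,fy=3.5))
    pickle.dump((J,Y),open("P.pkl","wb"))
E
python3 fit.py
```

```text
jig [0.55982819 0.05186906 0.03201194] [ 2.7  2.6  2.4 -7.7  0.   0.8 -0.9 -0.5  0.6  0.7  0.  -0.9]
tray [ 0.55860791 -0.26487285 -1.57384971] [-0.2  0.9 -2.3 -2.4 -0.   0.5 -0.1 -0.4  0.2 -0.4  0.3 -0.9  0.9  1.
  1.2  1.6]
0 [478.09552581  72.51743512]
0.95 [494.7827914  200.77302836]
1.5 [472.20281205 261.52856567]
1.7 [461.4717883  272.42332338]
1.9 [450.70886766 277.4656746 ]
```

```bash
sleep 1; ls pics
```

```text
a_scene.png
a_top.png
a_wrist.png
b1.png
b2.png
c_jig.png
c_tray.png
d1.png
d2.png
d3.png
e_jig.png
e_tray.png
```

View pics/e_jig.png

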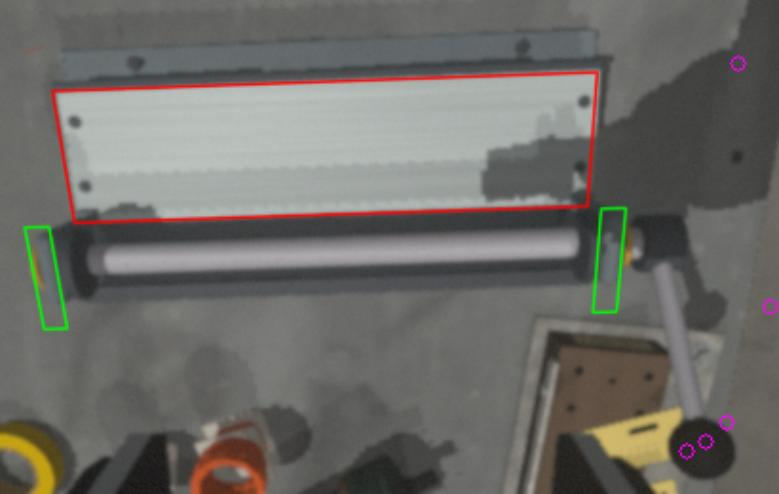

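View pics/e_tray.png

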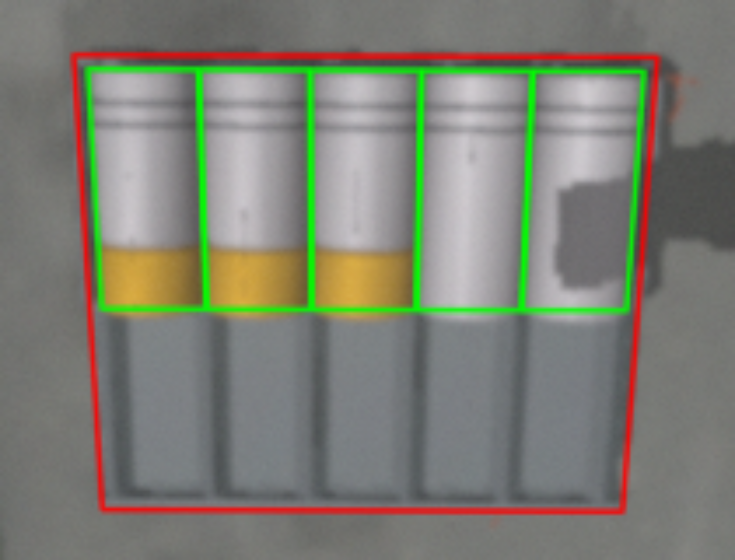

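```bash
sed -i 's/for uv in((406.2,77.5),(392,141.3))/for uv in((406.2,77.5),)/' fit.py; python3 fit.py; python3 - <<'E'
from fit import *
J,Y=pickle.load(open("P.pkl","rb"))
C=cam("top"); im=cv2.imread("pics/a_top.png"); im=cv2.resize(im,None,fx=4,fy=4,interpolation=cv2.INTER_CUBIC)
def dr(p,P,col=(0,0,255)):
    uv=(proj(C,T(p,P))+.5)*4-.5; cv2.polylines(im,[np.round(uv).astype(int)],True,col,1,cv2.LINE_AA)
dr(J,[(-.086,-.147,.036),(-.086,.147,.036),(-.014,.147,.036),(-.014,-.147,.036)])
for s_ in(-1,1): dr(J,[(-.022,s_*.135,.092),(.031,s_*.135,.092),(.031,s_*.147,.092),(-.022,s_*.147,.092)],(0,255,0))
for x in (-.0646,-.0323,0,.0323,.0646): dr(Y,[(x-.016,-.068,.022),(x+.016,-.068,.022),(x+.016,.002,.022),(x-.016,.002,.022)],(0,255,0))
th=.95; dr(J,[(0,.167,.078),(0.105*np.sin(th),.167,.078+.105*np.cos(th))],(255,0,255))
cv2.imwrite("pics/e_top.png",im[650:1020,700:1300]); cv2.imwrite("pics/e_top2.png",im[650:1000,1250:1650])
E
```

```text
jig [0.55976865 0.05471595 0.03619284] [ 0.2 -0.2 -0.1 -0.4  0.9 -0.8  0.1 -0.   0.5  0.1 -0.3]
tray [ 0.55860791 -0.26487285 -1.57384971] [-0.2  0.9 -2.3 -2.4 -0.   0.5 -0.1 -0.4  0.2 -0.4  0.3 -0.9  0.9  1.
  1.2  1.6]
0 [481.62042819  71.43599077]
0.95 [499.06959739 199.72915445]
1.5 [476.26776241 260.64958841]
1.7 [465.37092983 271.60298231]
1.9 [454.42248325 276.69834471]
```

View pics/e_jig.png

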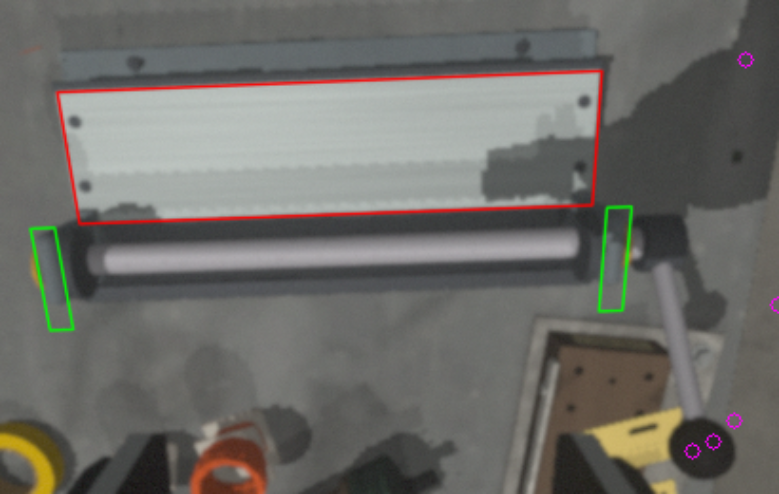

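View pics/e_top.png

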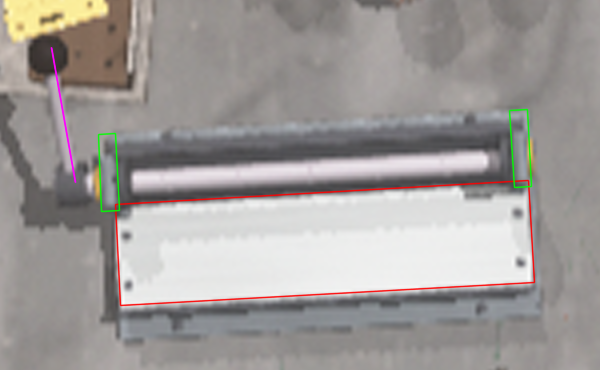

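View pics/e_top2.png

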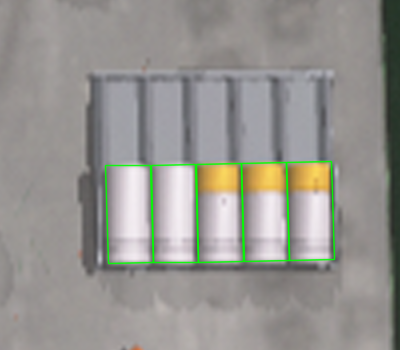

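```bash
cat >> h.py <<'E'
import pickle
def T(p,P):
    P=np.atleast_2d(P).astype(float); c,s=np.cos(p[2]),np.sin(p[2])
    return np.c_[p[0]+c*P[:,0]-s*P[:,1],p[1]+s*P[:,0]+c*P[:,1],P[:,2]]
try: J,Y=pickle.load(open("P.pkl","rb"))
except Exception: pass
def Q(yaw):
    "tool down, tool y at world angle yaw+pi/2, tool x at yaw+pi"
    q=(R.from_euler('z',yaw)*R.from_quat([0,1,0,0])).as_quat(); return [q[3],q[0],q[1],q[2]]
def snap(name,cm="wrist"):
    C=cam(cm); im=vision.read_camera(cm); cv2.imwrite(f"pics/{name}.png",im); pickle.dump(C,open(f"pics/{name}.pkl","wb")); return C,im
def F(): return np.round(state()['ft_force'],1)
E
python3 - <<'E'
from h import *
D=pickle.load(open("C.pkl","rb"))
print("knob from img",back(D['jig'],(459,276),.139), T(J,[(0.105*np.sin(.95),.167,.139)]))
q=Q(J[2]); k=T(J,[(0.105*np.sin(.95),.167,.078+.105*np.cos(.95))])[0]
kw=back(D['jig'],(459,276),.139)[0]; p=(k+kw)/2; p[2]=k[2]
jaws.command_gripper(.055,25)
robot.reach(p+[0,0,.08],q); print(state()['tool_pos'],F())
robot.servo_line(p+[0,0,-.0187],v=.1); print(F())
snap("f1")
E
```

```text
knob from img [[0.63842298 0.22869334 0.139     ]] [[0.63907846 0.22469709 0.139     ]]
[0.63851111 0.22698658 0.218652  ] [ 0.5 -0.9 -0.3]
[0.1 0.3 0.3]
```

View pics/f1.png

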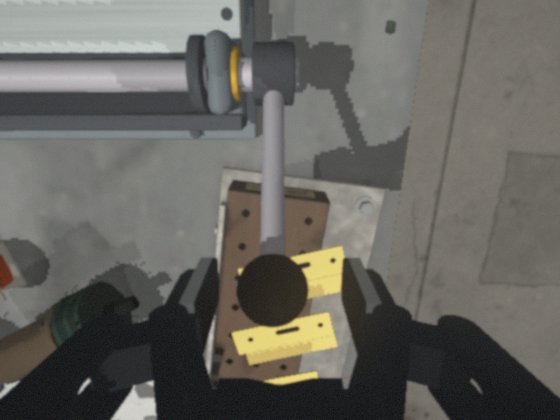

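```bash
python3 - <<'E'
from h import *
q=Q(J[2]); R0=.105
def kn(a): 
    th=a-.95; return T(J,[(R0*np.sin(th),.167,.078+R0*np.cos(th)-.0187)])[0]
robot.servo_line(kn(1.88)+[0,0,0],v=.05)
jaws.command_gripper(.015,25); print(state()['opening'],F())
for a in np.arange(1.75,-.01,-.15):
    robot.servo_line(kn(a),v=.12); print(round(a,2),state()['opening'].round(4),F())
    if np.linalg.norm(F())>45: break
snap("f2"); print(state()['clock'])
E
```

```text
0.026336351596688 [ 0.8 -7.   3.7]Traceback (most recent call last):
  File "<stdin>", line 8, in <module>
AttributeError: 'float' object has no attribute 'round'
```

```bash
cat > lev.py <<'E'
from h import *
def kn(a,R0=.105): 
    th=a-.95; return T(J,[(R0*np.sin(th),.167,.078+R0*np.cos(th)-.0187)])[0]
E
python3 - <<'E'
from lev import *
for a in list(np.arange(1.6,-.01,-.15))+[-.0]:
    robot.servo_line(kn(a),v=.12); print(round(a,2),round(state()['opening'],4),F())
    if np.linalg.norm(F())>45: break
snap("f2"); print(state()['clock'])
E
```

```text
1.6 0.0265 [-2.7 -6.8  0.4]
1.45 0.0263 [-2.4 -7.  -0.7]
1.3 0.0263 [-2.6 -7.7 -1.3]
1.15 0.0265 [-1.6 -8.4  1.3]
1.0 0.0262 [-2.4 -7.4  2.9]
0.85 0.0262 [-2.1 -8.5  3.4]
0.7 0.0266 [-2.4 -9.2  2.6]
0.55 0.0265 [-2.2 -7.7  0.9]
0.4 0.0262 [-1.3 -8.5 -3.2]
0.25 0.0261 [ 0.3 -8.8 -4. ]
0.1 0.0263 [  1.3 -10.   -4.5]
-0.0 0.0261 [  2.7 -10.2  -4.8]
13.0333
```

View pics/f2.png

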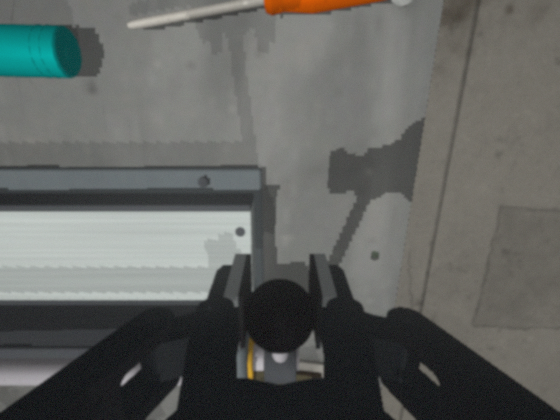

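```bash
python3 - <<'E'
from lev import *
for a in (-.03,-.06,-.09,-.12,-.15):
    robot.servo_line(kn(a),v=.05); f=F(); print(a,round(state()['opening'],4),f)
    if f[0]*.58+f[2]*.81>18: break
snap("f3"); 
jaws.command_gripper(.06); print(F())
robot.servo_line(state()['tool_pos']+np.array([0,0,.1]),v=.2)
# view jig from robot side 
p=T(J,[(-.03,.06,.25)])[0]; robot.reach(p,Q(J[2])); snap("f4")
C=cam("scene"); im=vision.read_camera("scene"); cv2.imwrite("pics/f5.png",cv2.resize(im[100:370,150:400],None,fx=2.2,fy=2.2,interpolation=cv2.INTER_CUBIC))
print(state()['clock'])
E
```

```text
-0.03 0.0261 [  2.5 -11.4  -4.7]
-0.06 0.0262 [  2.8 -11.4  -5.1]
-0.09 0.0264 [  3.2 -11.2  -3.1]
-0.12 0.0262 [  7.2 -14.1   1.5]
-0.15 0.0262 [  9.  -15.4   3. ]
[ 0.5 -0.   0.7]
16.1
```

View pics/f4.png

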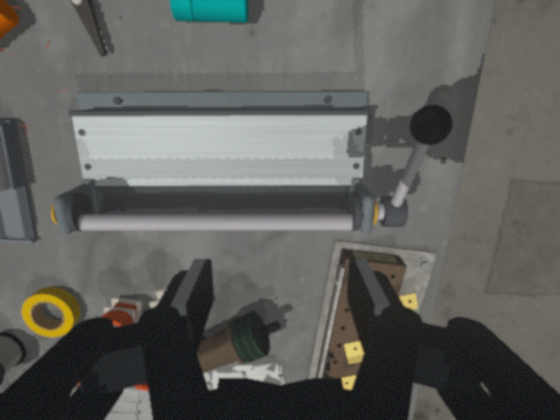

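View pics/f5.png

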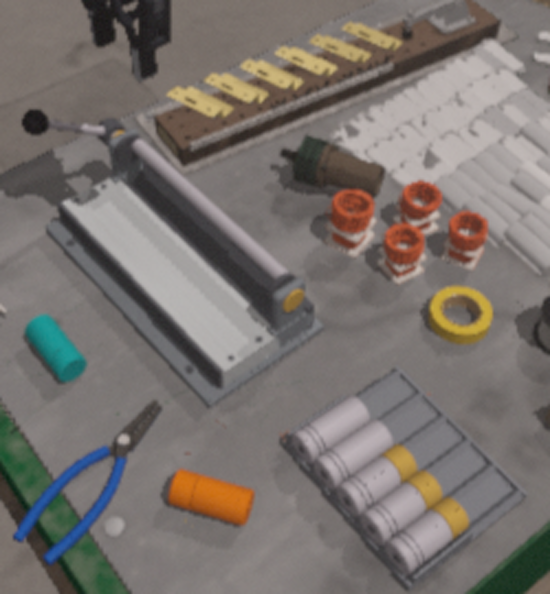

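```bash
python3 - <<'E'
from lev import *
C=pickle.load(open("pics/f4.pkl","rb"))
for a in (-.1,0,.1,.2): print(a,proj(C,kn(a)+[0,0,.0187]))
C2=cam("scene")
for a in (-.1,0,.1,.2): print(a,(proj(C2,kn(a)+[0,0,.0187])-[150,100])*2.2)
print(proj(C,T(J,[(-.014,-.147,.036),(-.014,.147,.036),(-.086,-.147,.036),(-.086,.147,.036)])))
E
```

```text
-0.1 [[426.11332582 116.53759543]]
0 [[430.05080779 125.57359825]]
0.1 [[433.67266045 136.24587641]]
0.2 [[436.87841527 148.44702683]]
-0.1 [[ 31.74717853 129.30408569]]
0 [[ 34.96650368 120.59715295]]
0.1 [[ 39.03412403 111.93514344]]
0.2 [[ 43.90727179 103.42802092]]
[[ 84.51529919 185.82637993]
 [362.3779025  185.42306779]
 [ 71.98476823 115.84583607]
 [367.49855093 115.31470914]]
```

```bash
cat > push.py <<'E'
from h import *
import sys
def tp(x,y,z): return T(Y,[(x,y,z)])[0]
def push(x,yend,z=.014):
    q=Q(Y[2])
    jaws.command_gripper(0.0,30)
    robot.reach(tp(x,-.098,.075),q)
    robot.servo_line(tp(x,-.098,z),v=.15); f0=F()
    robot.servo_line(tp(x,-.085,z),v=.08)
    for y in np.arange(-.075,yend+.0001,.01):
        robot.servo_line(tp(x,y,z),v=.06); print(round(y,3),F()-f0)
        if np.abs(F()-f0).max()>25: print("FORCE"); break
    robot.servo_line(tp(x,y-.006,z),v=.1)
    robot.servo_line(tp(x,y-.006,.12),v=.2)
E
python3 - <<'E'
from push import *
print(inverse_kinematics(tp(.0646,-.098,.014),Q(Y[2])))
push(.0646,-.025)
robot.reach(tp(.03,-.03,.25),Q(Y[2])) ; snap("g1"); print(state()['clock'])
E
```

```text
[-6.74253708e-01  6.67263672e-01  1.94692354e+00 -4.44089210e-16
  5.27405443e-01 -6.71200324e-01]
-0.075 [-0.3 -1.1  0.3]
-0.065 [ 0.3 -0.6 -0.1]
-0.055 [ 0.4 -0.7 -0.2]
-0.045 [ 0.3  0.2 -1.4]
-0.035 [-0.4  0.1 -0.2]
-0.025 [ 0.6 -0.1 -0.5]
22.8083
```

View pics/g1.png

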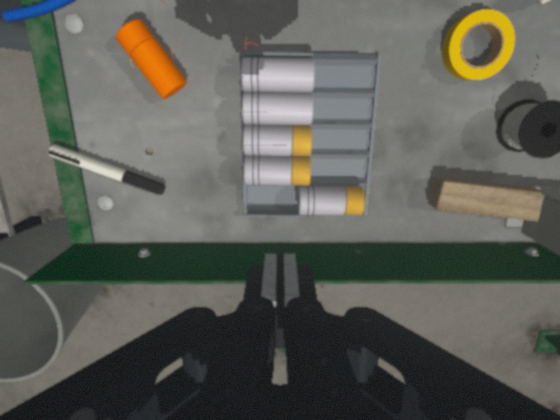

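```bash
sed -i 's/np.arange(-.075,yend+.0001,.01)/np.linspace(-.075,yend,4)/; s/v=.06/v=.07/' push.py
cat > pick.py <<'E'
from push import *
HZ=.0100   # tcp below plunger axis
def pick(x,y=.027,z=.022-HZ):
    q=Q(Y[2]+np.pi/2)
    a=inverse_kinematics(tp(x,y,.09),q); print("j6",a[5])
    jaws.command_gripper(.056,40)
    robot.reach(tp(x,y,.09),q)
    robot.servo_line(tp(x,y,z),v=.12); print(F())
    jaws.command_gripper(.02,40); print("op",state()['opening'],F())
E
python3 - <<'E'
from pick import *
robot.reach(tp(.0646,-.05,.12),Q(Y[2]))
jaws.command_gripper(0,30)
# re-push: descend into emptied lane behind plunger
robot.servo_line(tp(.0646,-.05,.014),v=.15)
robot.servo_line(tp(.0646,-.018,.014),v=.06); print(F())
robot.servo_line(tp(.0646,-.024,.014),v=.1)
robot.servo_line(tp(.0646,-.024,.12),v=.25)
q1=Q(Y[2]+np.pi/2)
for yw in (Y[2]+np.pi/2,Y[2]-np.pi/2):
    print(inverse_kinematics(tp(.0646,.027,.09),Q(yw)))
jaws.command_gripper(.056,40)
robot.reach(tp(.0646,.027,.11),q1); snap("g2"); print(state()['clock'])
E
```

```text
[-0.1  0.3  0.9]
[-5.57846989e-01  6.62436807e-01  1.65660232e+00 -4.44089210e-16
  8.22553531e-01 -2.12558993e+00]
[-5.57846989e-01  6.62436807e-01  1.65660232e+00 -4.44089210e-16
  8.22553531e-01  1.01600272e+00]
28.025
```

View pics/g2.png

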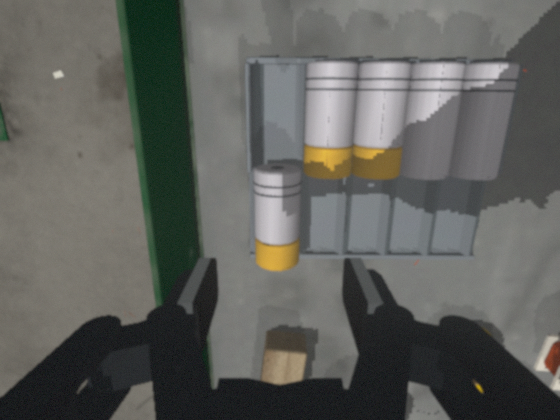

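```bash
cat > place.py <<'E'
from pick import *
def jp(x,y,z): return T(J,[(x,y,z)])[0]
PZ=.036+.016-HZ
def carry(yj,xj=-.052):
    s=state(); p=s['tool_pos']
    robot.servo_line([p[0],p[1],.115],v=.15); print("lift",round(state()['opening'],4),F())
    robot.reach(jp(xj,yj,.115),Q(J[2]-np.pi/2)); print("over",round(state()['opening'],4),F())
def release(yj,xj=-.052):
    robot.servo_line(jp(xj,yj,PZ+.002),v=.1); print("down",round(state()['opening'],4),F())
    robot.servo_line(jp(xj,yj,PZ),v=.03); print(F())
    jaws.command_gripper(.044,40)
    robot.servo_line(jp(xj,yj,.125),v=.2)
E
python3 - <<'E'
from place import *
x=.0646;y=.027
robot.servo_line(tp(x,y,.022-HZ),v=.12); print(F())
jaws.command_gripper(.02,40); print("op",state()['opening'],F())
carry(-.095)
snap("g3"); vision.read_camera("scene"); snap("g3s","scene"); print(state()['clock'])
E
```

```text
[-0.5 -0.  -0.3]
op 0.03075610247617355 [-1.8 -0.   6.3]
lift 0.0305 [-0.7 -0.2 -2.3]
over 0.0307 [ 0.3  0.  -3.3]
32.0833
```

View pics/g3.png

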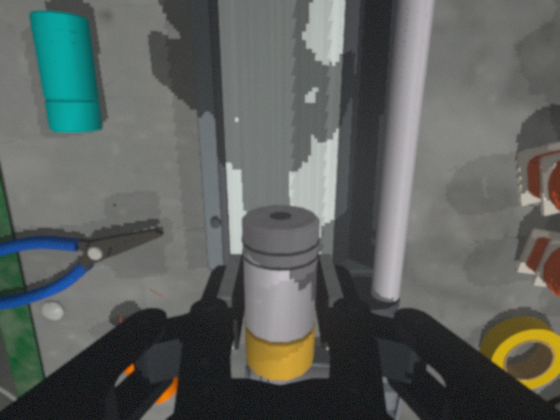

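View pics/g3s.png

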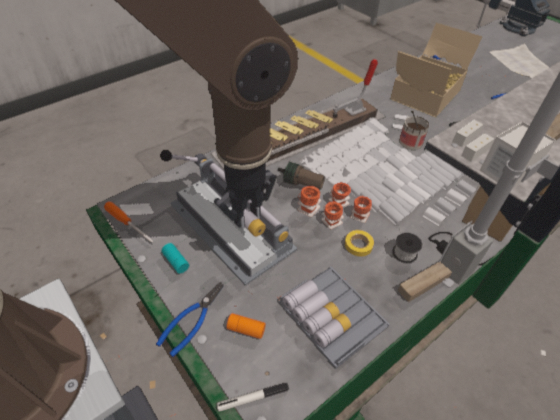

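```bash
python3 - <<'E'
from place import *
release(-.095); snap("g4"); print(state()['clock'])
E
```

```text
down 0.0305 [-0.   0.5 -2.8]
[-1.6  1.1 10.8]
34.0917
```

View pics/g4.png

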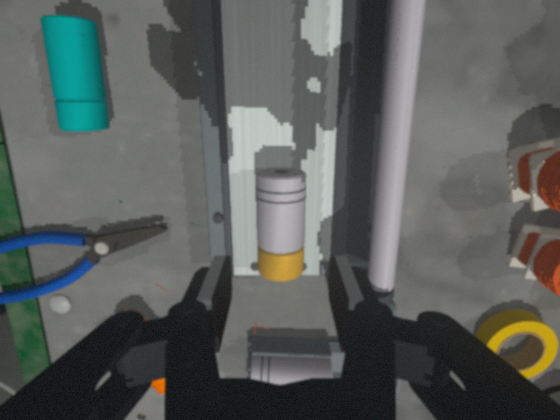

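```bash
python3 - <<'E'
from place import *
C=pickle.load(open("pics/g4.pkl","rb"))
def loc(uv,z):
    w=back(C,uv,z)[0]; d=w[:2]-J[:2]; c,s=np.cos(J[2]),np.sin(J[2]); return np.round([c*d[0]+s*d[1],-s*d[0]+c*d[1]],4)
for uv,z in (((280,170),.068),((280,276),.06),((280,279),.068),((280,250),.068),((257,215),.052),((304,215),.052)): print(uv,loc(uv,z))
E
```

```text
(280, 170) [-0.0516 -0.0599]
(280, 276) [-0.0515 -0.1348]
(280, 279) [-0.0516 -0.1324]
(280, 250) [-0.0516 -0.1116]
(257, 215) [-0.0667 -0.0939]
(304, 215) [-0.0356 -0.0939]
```

```bash
cat > roll.py <<'E'
from place import *
def loc(C,uv,z):
    w=back(C,uv,z)[0]; d=w[:2]-J[:2]; c,s=np.cos(J[2]),np.sin(J[2]); return np.round([c*d[0]+s*d[1],-s*d[0]+c*d[1]],4)
def roll(yj,xe=-.034,z=.046):
    # two spread finger sides push; side half-width 11 mm
    q=Q(J[2]); jaws.command_gripper(.028,30)
    robot.reach(jp(-.095,yj,.10),q)
    robot.servo_line(jp(-.095,yj,z),v=.15)
    f0=F()
    for x in np.arange(-.08,xe+.0005,.008):
        robot.servo_line(jp(min(x,xe),yj,z),v=.05); f=F()-f0; print(round(x,3),f)
        if np.abs(f).max()>20: print("FORCE");break
E
python3 - <<'E'
from roll import *
robot.servo_line(jp(-.052,-.095,PZ),v=.15); jaws.command_gripper(.02,30); print(state()['opening'])
robot.servo_line(jp(-.052,-.095,PZ+.003),v=.05)
robot.servo_line(jp(-.052,-.089,PZ+.003),v=.05)
robot.servo_line(jp(-.052,-.089,PZ),v=.03); print(F())
jaws.command_gripper(.044,30)
robot.servo_line(jp(-.052,-.089,.125),v=.2)
robot.reach(jp(-.12,-.089,.12),Q(J[2])); snap("g5"); print(state()['clock'])
E
```

```text
0.030586021600816755
[0.6 2.4 5.8]
38.1833
```

View pics/g5.png

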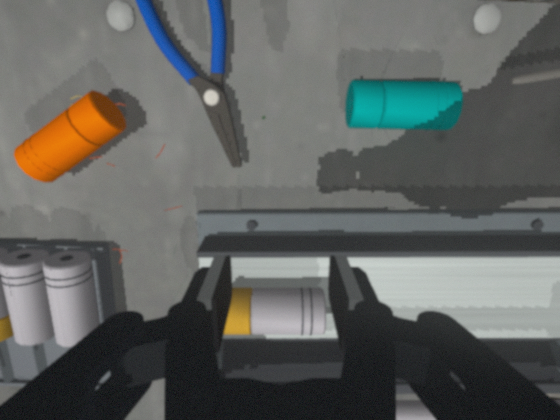

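```bash
sed -i 's/command_gripper(.028,30)/command_gripper(.012,30)/' roll.py; python3 - <<'E'
from roll import *
roll(-.080)
robot.pause(.3); robot.servo_line(jp(-.06,-.08,.046),v=.1); robot.servo_line(jp(-.06,-.08,.12),v=.2)
robot.reach(jp(-.03,-.05,.2),Q(J[2])); snap("g6"); print(state()['clock'])
E
```

```text
-0.08 [-1.1  0.8  0.2]
-0.072 [ 0.   0.2 -0.8]
-0.064 [-0.3  0.1 -0.4]
-0.056 [-0.8 -0.6 -1.5]
-0.048 [-0.7  0.7 -0.2]
-0.04 [-0.2  0.6 -0.1]
43.0167
```

View pics/g6.png

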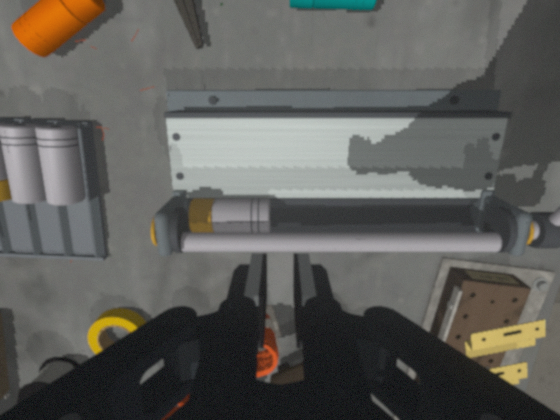

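```bash
python3 - <<'E'
from roll import *
C=pickle.load(open("pics/g6.pkl","rb"))
for uv,z in (((189,215),.05),((271,215),.05),((230,198),.052)): print(loc(C,uv,z))
push(.0323,-.018)
q1=Q(Y[2]+np.pi/2); jaws.command_gripper(.056,40)
robot.reach(tp(.0323,.027,.11),q1); snap("h1"); print(state()['clock'])
E
```

```text
[-0.0023 -0.1304]
[-0.0024 -0.057 ]
[-0.0189 -0.0927]
-0.075 [-1.6  0.   0.3]
-0.056 [-0.8  0.6  0. ]
-0.037 [-0.3 -0.3 -0.4]
-0.018 [-0.9  0.5  0.3]
49.9583
```

View pics/h1.png

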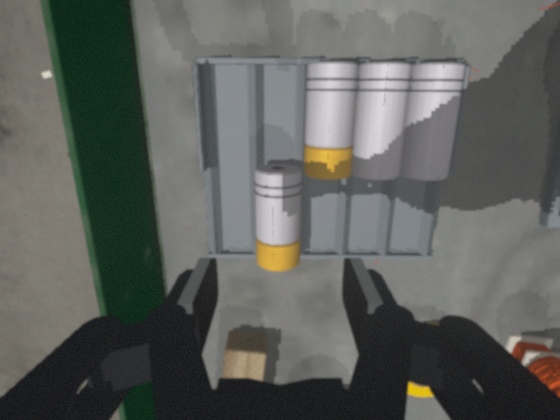

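```bash
python3 - <<'E'
from roll import *
x=.0323;y=.027;yj=-.011
robot.servo_line(tp(x,y,.022-HZ),v=.12); print(F())
jaws.command_gripper(.02,40); print("op",state()['opening'],F())
carry(yj); 
if state()['opening']>.027:
    release(yj)
snap("h2"); print(state()['clock'])
E
```

```text
[ 0.2 -0.1  0. ]
op 0.03067755147654097 [-0.1 -0.3  5.4]
lift 0.0301 [-0.3  0.5 -2.6]
over 0.0308 [ 0.9  0.3 -2.8]
down 0.0305 [-0.6  0.2 -1.8]
[-1.8  0.6 11.4]
55.975
```

View pics/h2.png

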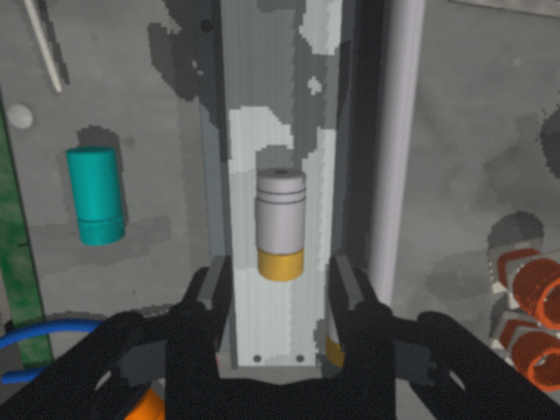

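```bash
python3 - <<'E'
from roll import *
C=pickle.load(open("pics/h2.pkl","rb")); print(loc(C,(280,170),.068),loc(C,(280,279),.068))
roll(-.002)
robot.pause(.3); robot.servo_line(jp(-.06,-.002,.046),v=.1); robot.servo_line(jp(-.06,-.002,.12),v=.2)
robot.reach(jp(-.03,-.02,.2),Q(J[2])); snap("h3"); print(state()['clock'])
E
```

```text
[-0.0515  0.0241] [-0.0515 -0.0484]
-0.08 [-0.4 -0.5  0.1]
-0.072 [0.1 0.5 0.7]
-0.064 [-0.1  0.   0. ]
-0.056 [0.3 0.4 0.5]
-0.048 [-0.3 -0.6  2.4]
-0.04 [ 0.2  1.  -0.5]
61.9833
```

View pics/h3.png

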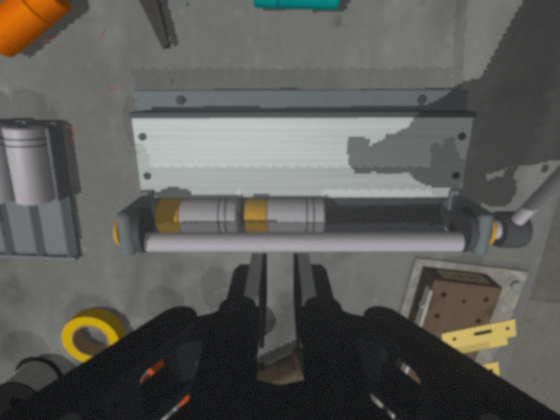

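```bash
python3 - <<'E'
from roll import *
jaws.command_gripper(0,30)
robot.reach(tp(0,-.098,.2),Q(Y[2])); snap("i1"); print(state()['clock'])
E
```

```text
63.4833
```

View pics/i1.png

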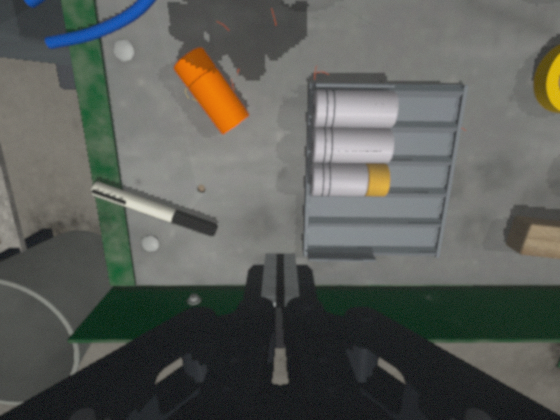

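Tray is undisturbed: the last nosed plunger is at (350,180), with the plain ones at (355,108) and (352,145).

```bash
python3 - <<'E'
from roll import *
push(0,-.018)
q1=Q(Y[2]+np.pi/2); jaws.command_gripper(.056,40)
robot.reach(tp(0,.027,.11),q1); snap("i2"); print(state()['clock'])
E
```

```text
-0.075 [-0.3  0.4 -0.5]
-0.056 [-1.1  0.7  0.6]
-0.037 [0.  0.1 0.7]
-0.018 [-1.4 -0.3  0.8]
69.6833
```

View pics/i2.png

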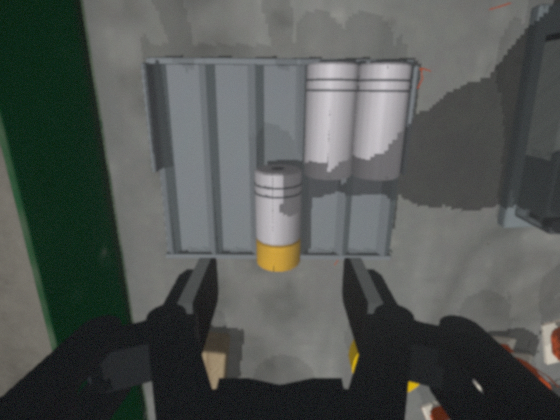

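```bash
python3 - <<'E'
from roll import *
x=0;y=.027;yj=.066
robot.servo_line(tp(x,y,.022-HZ),v=.12); print(F())
jaws.command_gripper(.02,40); print("op",state()['opening'],F())
carry(yj); 
if state()['opening']>.027:
    release(yj)
snap("i3"); print(state()['clock'])
E
```

```text
[ 0.1 -0.7 -0.2]
op 0.030618822724456023 [-0.6 -0.6  5.3]
lift 0.0305 [-0.  -0.6 -3.4]
over 0.031 [ 0.2 -0.2 -3.5]
down 0.0304 [ 0.4  0.  -3.5]
[-1.8  0.2 10.4]
75.7917
```

View pics/i3.png

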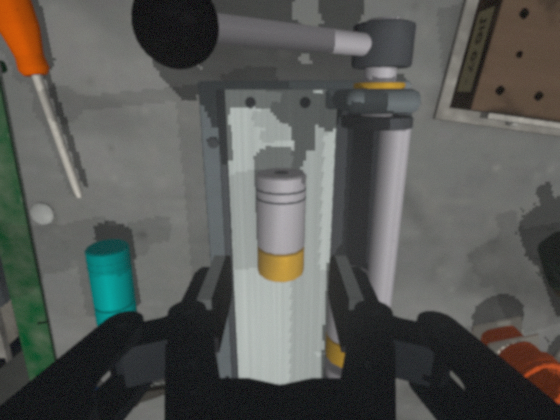

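```bash
python3 - <<'E'
from roll import *
roll(.074)
robot.pause(.3); robot.servo_line(jp(-.06,.074,.046),v=.1); robot.servo_line(jp(-.06,.074,.13),v=.2)
robot.reach(jp(-.03,.0,.2),Q(J[2])); snap("i4"); print(state()['clock'])
E
```

```text
-0.08 [-1.  -0.2 -0.9]
-0.072 [ 0.9  0.7 -0.7]
-0.064 [ 0.6  0.3 -0.5]
-0.056 [ 0.4  0.9 -0.8]
-0.048 [ 0.1 -0.2 -1. ]
-0.04 [ 0.5  0.3 -0.7]
81.9
```

View pics/i4.png

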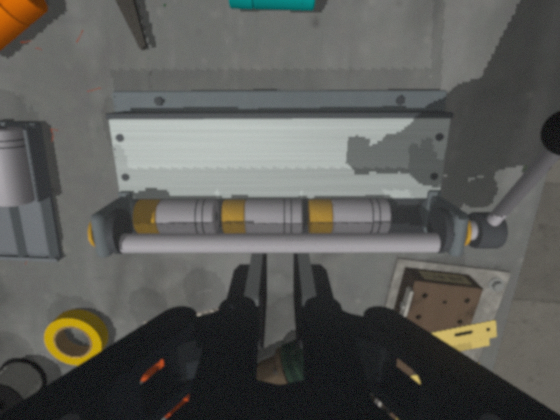

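```bash
python3 - <<'E'
from lev import *
q=Q(J[2]); off=np.array([0,-.0015,0])
k=lambda a:kn(a)+off
jaws.command_gripper(.055,25)
robot.reach(k(0)+[0,0,.1],q); robot.servo_line(k(0),v=.12); print(F()); snap("k0")
jaws.command_gripper(.015,40); print(state()['opening'],F())
for a in list(np.arange(.15,1.85,.15))+[1.85,1.9]:
    robot.servo_line(k(a),v=.12); f=F(); print(round(a,2),round(state()['opening'],4),f)
    if np.linalg.norm(f)>45: break
print(state()['clock'])
E
```

```text
[-0.5 -0.3  0.4]
0.025691426979909913 [-2.2  1.7  6.3]
0.15 0.0255 [-4.1  4.1  6.5]
0.3 0.0255 [-5.4  4.1  9.3]
0.45 0.0259 [-3.6  3.9  9.9]
0.6 0.0253 [-0.3  5.   7.1]
0.75 0.0255 [1.5 6.2 2.7]
0.9 0.0247 [ 1.7  7.  -1.5]
1.05 0.0152 [3.1 3.1 1.5]
1.2 0.015 [ 0.1  0.  -0.7]
1.35 0.015 [ 0.3  0.  -0.3]
1.5 0.0148 [-0.  -0.2  1. ]
1.65 0.0147 [ 0.1 -0.2  0.4]
1.8 0.0147 [0.4 0.4 0.4]
1.85 0.0148 [-0.3 -0.2  0.1]
1.9 0.0149 [ 1.1  0.4 -0.3]
88.425
```

```bash
python3 - <<'E'
from lev import *
p=state()['tool_pos']; robot.servo_line(p+[0,0,.1],v=.2)
robot.reach(T(J,[(-.0,.08,.3)])[0],Q(J[2])); C,_=snap("k1")
for a in (.8,.9,1,1.1,1.2): print(a,proj(C,kn(a)+[0,0,.0187]))
print(state()['clock'])
E
```

```text
0.8 [[392.52918345 177.07098614]]
0.9 [[391.61676553 190.51746632]]
1 [[390.30925794 203.39711169]]
1.1 [[388.6472746  215.46473498]]
1.2 [[386.67970589 226.51596886]]
89.7583
```

View pics/k1.png

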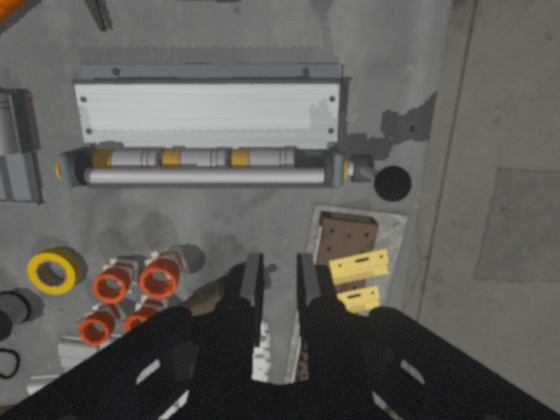

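```bash
python3 - <<'E'
from lev import *
q=Q(J[2]); off=np.array([0,-.0008,0])
k=lambda a:kn(a)+off
jaws.command_gripper(.055,25)
a0=.845
robot.reach(k(a0)+[0,0,.08],q); robot.servo_line(k(a0),v=.12); print(F())
jaws.command_gripper(.015,50); print(state()['opening'],F())
for a in list(np.arange(.95,1.85,.12))+[1.85,1.9,1.93,1.96,1.99,2.02,2.05]:
    robot.servo_line(k(a),v=.1); f=F(); th=a-.95; t=-(f[0]*np.cos(th)-f[2]*np.sin(th)); print(round(a,2),round(state()['opening'],4),f,round(t,1))
    if np.linalg.norm(f)>45 or state()['opening']<.023 or t>22: break
snap("k2");print(state()['clock'])
E
```

```text
[-0.   0.  -0.3]
0.025550398434066816 [-1.  -3.7  8.5]
0.95 0.0254 [ 2.2 -4.   6. ] -2.2
1.07 0.0254 [ 2.8 -3.1  3.5] -2.4
1.19 0.0252 [ 2.6 -3.6  0.6] -2.4
1.31 0.025 [ 1.9 -4.4 -0.9] -2.1
1.43 0.0253 [ 1.9 -4.5 -0.8] -2.1
1.55 0.0254 [ 2.5 -5.   0.7] -1.7
1.67 0.0251 [ 4.4 -5.4  0.5] -3.0
1.79 0.0247 [ 6.2 -4.9  3.4] -1.6
1.85 0.0252 [ 8.3 -6.4  4.8] -1.4
1.9 0.0243 [ 9.7 -6.6  5. ] -1.6
1.93 0.0244 [10.8 -6.7  8. ] 0.6
1.96 0.0234 [14.  -7.3  9. ] 0.2
1.99 0.0223 [17.8 -6.9 12.3] 1.6
95.4
```

View pics/k2.png

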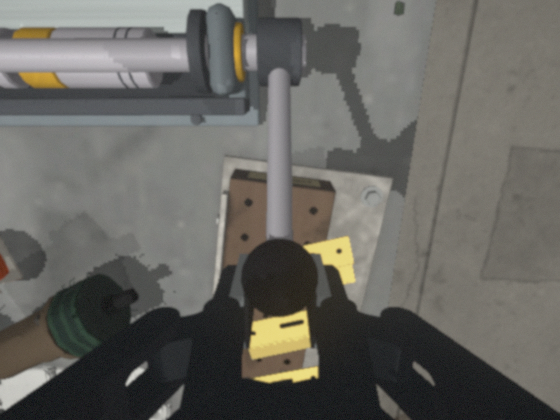

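```bash
python3 - <<'E'
from lev import *
jaws.command_gripper(.06); p=state()['tool_pos']; robot.servo_line(p+[0,0,.1],v=.2)
robot.reach(T(J,[(.05,.12,.3)])[0],Q(J[2])); C,im=snap("k3")
for a in (1.6,1.7,1.8,1.9,2): print(a,proj(C,kn(a)+[0,0,.0187]))
cv2.imwrite("pics/k3c.png",cv2.resize(im[60:300,250:450],None,fx=2.5,fy=2.5)); print(state()['clock'])
E
```

```text
1.6 [[334.94392391 205.00627078]]
1.7 [[333.35187493 211.29987503]]
1.8 [[331.76581083 216.19962208]]
1.9 [[330.20715228 219.75864297]]
2 [[328.69350326 222.04901078]]
97.0583
```

View pics/k3.png

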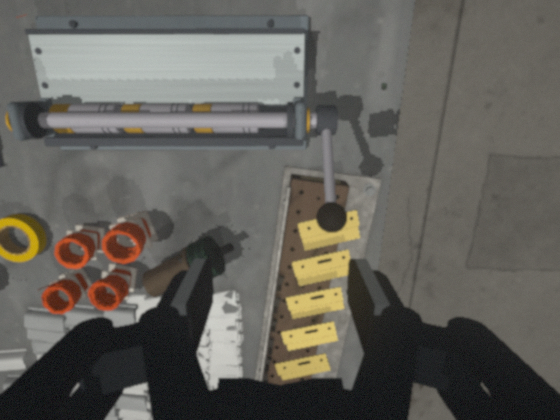

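View pics/k3c.png

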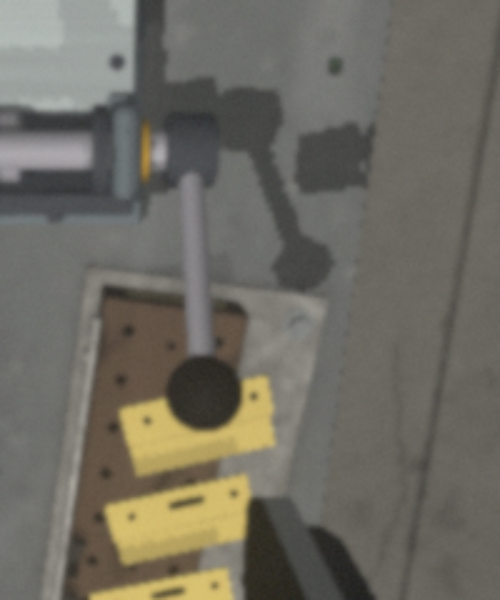

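```bash
python3 - <<'E'
from lev import *
jaws.command_gripper(0,30)
c=T(J,[(.083,.167,0)])[0]
robot.reach([c[0],c[1],.185],Q(J[2])); f0=F()
z=.166; 
while z>.143:
    robot.servo_line([c[0],c[1],z],v=.03); f=F()-f0; print(round(z,4),f)
    if f[2]>24: break
    z-=.0015
robot.pause(.3); print(F()-f0,state()['tool_pos'])
robot.servo_line([c[0],c[1],.22],v=.15)
robot.reach(T(J,[(.03,.07,.3)])[0],Q(J[2])); C,im=snap("k4")
for a in (1.7,1.8,1.9,2): print(a,proj(C,kn(a)+[0,0,.0187]))
cv2.imwrite("pics/k4c.png",cv2.resize(im[100:300,330:450],None,fx=3,fy=3)); print(state()['clock'])
E
```

```text
0.166 [-1.4  1.   0. ]
0.1645 [-1.  -0.1  0.2]
0.163 [-1.5 -0.1 -0.8]
0.1615 [-1.1  0.5 -0.3]
0.16 [-0.8  0.2  0.5]
0.1585 [ 0.9 -0.1  4.1]
0.157 [2.6 0.2 8. ]
0.1555 [2.6 1.3 7.6]
0.154 [3.3 0.7 7.4]
0.1525 [2.7 0.  6.8]
0.151 [-1.2  0.1 21.6]
0.1495 [-6.5 -2.4 34.9]
[-6.4 -2.5 34.3] [0.63806976 0.2249521  0.15254291]
1.7 [[388.2548019  232.30485799]]
1.8 [[385.08736261 236.49687875]]
1.9 [[381.97130694 239.38794992]]
2 [[378.9420516  241.05337184]]
103.3417
```

View pics/k4.png

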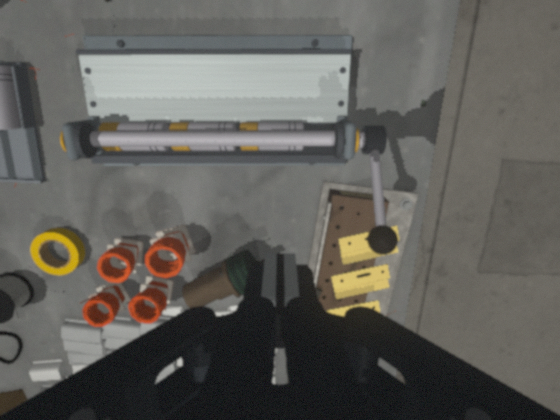

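View pics/k4c.png

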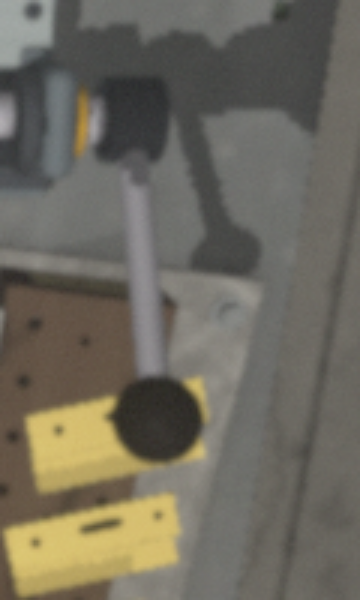

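```bash
python3 - <<'E'
from h import *
robot.reach(T(J,[(-.06,-.03,.32)])[0],Q(J[2])); C,im=snap("m1")
cv2.imwrite("pics/m1c.png",cv2.resize(im[100:260,60:430],None,fx=2.1,fy=2.1,interpolation=cv2.INTER_CUBIC))
robot.reach([.16,.55,.3],Q(J[2]+.3)); _,im=snap("m2","scene"); cv2.imwrite("pics/m2c.png",cv2.resize(im[100:370,150:400],None,fx=2.2,fy=2.2,interpolation=cv2.INTER_CUBIC))
print(state()['clock'])
E
```

```text
106.2833
```

View pics/m1c.png

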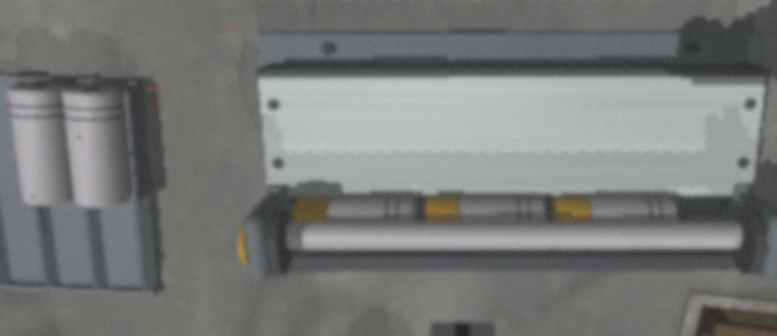

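View pics/m2c.png

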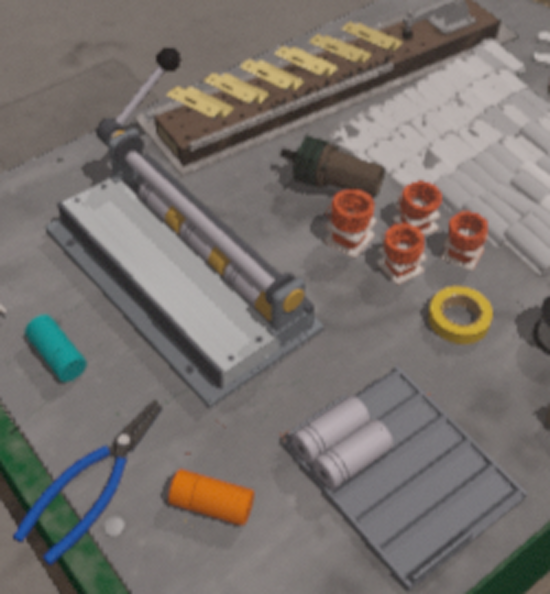

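```bash
python3 - <<'E'
from lev import *
C2=cam("scene")
for a in (1.7,1.8,1.9,2): print(a,(proj(C2,kn(a)+[0,0,.0187])-[150,100])*2.2)
robot.sign_off()
E
```

```text
1.7 [[156.84811095  50.89112818]]
1.8 [[162.7820717   53.96026735]]
1.9 [[168.09089937  57.75202261]]
2 [[172.73611642  62.20927721]]
the job is handed in; nothing more can be done
```

The job is done and handed in after about 106 s of the 210 s allowed. All three brass-nosed plungers lie in line in the vee, and the lever is clamped.

- **What I did:** I pulled the lever fully forward. Then I pushed each brass-nosed plunger endwise out of the pack, laid it on the shelf and rolled it into the vee. Last, I swung the lever back.
- **What went wrong:** On the closing swing the grip on the knob let go, leaving the lever at about 0.85 rad. I re-gripped it, but it slipped again near 1.8 rad. I finished by pressing the knob down with closed fingers until it met a firm stop at about 34 N.
- **Also adjusted:** The first plunger landed only about 3 mm from the bearing plate, so I re-gripped it and shifted it 6 mm before rolling it in.
- **Last checks:** The knob reads 1.9 rad, fully clamped, in the final scene picture, and the height of its top at the stop agrees. The plain plungers, coils, tape and everything else show no visible movement. The arm had moved clear and was touching nothing.

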